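# Scrape a slide plate clean and hold it up level

## Robot

A 7-joint arm with a two-finger parallel gripper is mounted at the origin on a cart in front of the work surface, level with it; the furniture and walls round the work are solid. World frame = base frame: x ahead of the robot, y to its left, z up, the work surface at z = 0. Lengths are in mm, angles in rad, forces in N, time in s.
With the tool pointing down it reaches from about 350 to 775 mm from the base axis. Payload 3.1 kg.
Tool frame: the origin (TCP) lies between the finger pads; the fingertips stand 8 mm ahead of it and the grasp point (between the pads) lies 11 mm behind it; z points along the fingers, y is the line along which they close (so a half turn about z gives the same grasp; the last joint's range is limited). The gripper opens to 85 mm and grips with 20 to 120 N. Pads are 22 mm wide; open, the fingers measure 114 mm over their backs; the gripper's body (76 mm by 85 mm) begins 54 mm behind the grasp point. The pads swing forward as they close: fully open they stand 13 mm farther back than shut.
Start: joints at [1.182, 0.311, 0.014, 1.512, -0.004, 1.319, -0.027], TCP at [186.973, -517.26, 239.304] pointing down, gripper open.
Joint ranges: [-2.7, 2.7], [-0.3, 1.91], [-1.27, 1.3], [0.12, 2.57], [-1.44, 4.58], [0.2, 2.03], [-3.05, 3.05]. Speed limits (rad/s): [2.79, 2.79, 3.14, 3.14, 3.14, 3.14, 3.14].

## Interface

Orientations are given as a unit quaternion [w, x, y, z].
In Python, from station import ctrl gives the robot as it stands.
- The arm moves only by the shell command python3 -m creep 'ROWS' [FORCE]. ROWS is JSON, a list of rows, each a list of 7 numbers: the shift along the tool's x, y, z in mm, then the turn, a rotation vector about the tool's x, y, z in degrees, then the gripper command: -1 is shut, 1 is fully open, values between are in proportion. A call has 1 to 12 rows; each row shifts and turns the commanded pose from where the row before left it, along the tool's axes as they then stand; what a row does not reach is not made up. A row lasts 1/8 s, in which the tool goes at most 62.5 mm and 10.7 degrees, less where a joint would pass 70% of its speed; a pose out of reach is approached as far as the arm can. A call is refused whole if a number of a shift passes 62.5 or a number of a turn 10.7, either way. A call with a gripper value outside its range is refused whole. The fingers move at their own pace and stop on an object; FORCE is the grip in N (left out, the last holds). Time passes only in rows, so rows that do not move let the fingers close. It gives the time, the measured TCP pose, the force, the opening and the grip force at its end, in the units of the state.
- ctrl.state(): the state, without advancing time (a new reading comes with each control period).
- ctrl.get_image(name): name is "scene" or "top"; returns the picture (480x640x3 uint8, red, green, blue); there is no depth.
- ctrl.get_calibration(name): a dict with "vertical_fov" (degrees; the focal length in pixels is half the picture's height over the tangent of half this angle, whatever the lens; pixels are square), "cx", "cy" (the principal point, pixels), "dist" ([k1, k2, p1, p2, k3] as OpenCV has them; the pictures are not rectified), "world_to_cam" (4x4, takes a point from world to camera coordinates). Camera axes: x right, y down, z forward; pixel columns grow to the right and rows downward; lengths in mm; the calibration is good to about 2 mm. A picture is of the moment at which its call begins. get_calibration takes no time and is no camera call.
- ctrl.close_job(): hands the job in; it is judged then, once.
The state is a dict: "time_s": time; "joint_pos": joint angles; "joint_velocities": joint speeds; "joint_torque": joint torques, N m; "tcp_pos": TCP position; "tcp_rot": TCP orientation; "wrist_force": force on the tool from outside, world axes, zero at the start; "ft_torque": the same for the moment, N m; "gripper_width": finger opening in mm; "grasp_force": force on a finger pad.
Only numpy, scipy, OpenCV 4.12 (cv2) and the standard library are available. Lean on these libraries where they do the work, as an engineer would, in place of code of your own. Each camera call takes 0.05 s, during which the arm holds its last target. There are 200 camera calls.

## Task

Pick up the scraper block and sweep the three loose resin chips off the aluminium slide plate while it lies in its cradle, using the scraper and not the fingers, then stand the scraper back upright on the worktop. Then grip the cleaned plate, lift it straight up about 10 cm out of its cradle, keeping it level, and finish while still holding it there, steady and level above the cradle. Do not tip the plate, and leave the other things on the worktop where they are.

Things in the scene. Friction and masses are not known exactly. Their poses are not given: they have to be found in the camera images.
- plate: Bare aluminium slide plate, 56 (x) x 160 (y) x 12 (z) mm, about 0.27 kg, loose. Origin at the centre of its underside, z up. Lies level on the cradle, underside 40 mm and top 52 mm above the worktop; pins with 1.5 mm play keep it from sliding; it lifts straight up. Grip it across its 56 mm width at mid-length, where both long edges are free.
- cradle: Fixed cradle, axes as the plate, origin under its centre on the worktop: white tray 140 (x) x 200 (y) mm with 6 mm lip; two grey rests 44 mm wide, 40 mm high at y = +-54 mm; steel pins 46 mm high (6 mm below the plate top) beside the plate at x = +-32, y = +-66 mm and past its ends at y = +-84 mm. Beside the plate, only tray floor (3 mm) within 45 mm of mid-length.
- scraper: Scraper block standing upright on the worktop: steel shoe 64 (x) x 18 (y) x 12 (z) mm at the bottom and above it a grey plastic grip 58 (x) x 22 (y) mm, up to 50 mm above the bottom; 0.12 kg. Origin at the centre of its underside, z up, x along the wide scraping face. It is gripped across its 22 mm thickness (y). Its 64 mm shoe is wider than the plate.
- chip_1: Small flat amber resin chip, about 14 x 13 x 5 mm, 10 g, loose on the top of the plate, near the plate's -y end. Origin at the centre of its underside.
- chip_2: Small flat amber resin chip, about 14 x 13 x 5 mm, 10 g, loose on the top of the plate, near the plate's middle. Origin at the centre of its underside.
- chip_3: Small flat amber resin chip, about 14 x 13 x 5 mm, 10 g, loose on the top of the plate, near the plate's +y end. Origin at the centre of its underside.
- sample_pot: Bystander: white capped sample pot, 43 mm wide, 84 mm high; origin at the centre of its underside. Leave it where it stands.
- pill_jar: Bystander: small white jar, 34 mm wide, 46 mm high; origin at the centre of its underside. Leave it where it stands.
- saline_bottle: Bystander: small white bottle with a cap, 34 mm wide, 79 mm high; origin at the centre of its underside. Leave it where it stands.
- lancet_box: Bystander: white carton 52 x 72 x 60 mm; origin at the centre of its underside. Leave it where it stands.
- ampoule_box: Bystander: white carton 64 x 64 x 45 mm; origin at the centre of its underside. Leave it where it stands.
- capillary_box: Bystander: low pale carton 55 x 95 x 28 mm; origin at the centre of its underside. Leave it where it stands.

How it is judged (in metres and radians):
On the way, in this order (a step that is already met when the one before it is completed fails the run):
1. the scraper is picked up (height (world z) of scraper above 0.02 m and contact force between the fingers and scraper above 1 N), for 0.1 s.
2. all three chips are off the plate while the scraper is held and the plate lies in its cradle (height (world z) of each of chip_1, chip_2, chip_3 below 0.03 m and contact force between the fingers and scraper above 1 N and z of plate in the frame of cradle below 0.046 m), for 0.1 s.
3. the scraper stands upright on the worktop, released (height (world z) of scraper below 0.01 m and angle between scraper's own z axis and vertical below 0.15 rad and contact force between the fingers and scraper below 0.1 N and linear speed of scraper below 0.02 m/s and z of plate in the frame of cradle below 0.046 m), for 0.2 s.
At the end, for the whole second after the job is handed in: Plate held by the fingers alone, 70 to 140 mm above its place in the cradle, within 40 mm of it sideways, level to 0.09 rad and still (under 20 mm/s, 0.1 rad/s); chips all off it (below 30 mm above the worktop); scraper upright on the worktop, released (height (world z) of each of chip_1, chip_2, chip_3 below 0.03 m and height (world z) of scraper below 0.01 m and angle between scraper's own z axis and vertical below 0.15 rad and contact force between the fingers and scraper below 0.1 N and z of plate in the frame of cradle between 0.11 and 0.18 m and horizontal distance between plate and cradle below 0.04 m and angle between plate's own z axis and vertical below 0.09 rad and linear speed of plate below 0.02 m/s and angular speed of plate below 0.1 rad/s and contact force between the fingers and plate above 2 N and contact force between plate and cradle below 0.05 N and contact force between plate and scraper below 0.05 N); the arm keeps its last pose, push and grip.
It fails at once if the plate is tipped by more than 0.2 rad (angle between plate's own z axis and vertical above 0.2 rad).
It fails at once if the fingers push a chip (contact force between the fingers and chip_1 above 1 N or contact force between the fingers and chip_2 above 1 N or contact force between the fingers and chip_3 above 1 N).
It fails at once if a bystander is moved by more than 30 mm (distance of any of sample_pot, pill_jar, saline_bottle, lancet_box, ampoule_box, capillary_box from where it was at the start of the episode above 0.03 m).
It also fails if it takes over 61 s, if anything falls off the work surface, if the arm or the gripper's body presses on something with over 40 N, if the wrist force passes 120 N, or if a joint passes its speed limit or range.

## Working session

There is one attempt and no reset: what is moved stays moved. The work goes in short steps, Python scripts to look and compute and a shell command to move; the robot and the scene stay as the last step left them, time stands still between calls to the robot, and variables do not carry over. Pictures are saved under pics/ and viewed, at most 11 in all, crops included, and the job is handed in when it is done.

```bash
mkdir -p pics; ls; python3 - <<'E'
from station import ctrl
import cv2
for n in("scene","top"):
    cv2.imwrite(f"pics/{n}0.png",ctrl.get_image(n)[:,:,::-1]); print(ctrl.get_calibration(n))
s=ctrl.state();print(s["tcp_pos"],s["tcp_rot"],s["gripper_width"],s["time_s"])
E
```

```text
pics
{'vertical_fov': 54.83091298196902, 'cx': 313.4865969810672, 'cy': 234.99789069310197, 'dist': array([-0.06169754,  0.        ,  0.        ,  0.        ,  0.        ]), 'world_to_cam': array([[-6.08254582e-01, -7.93511718e-01,  1.91184661e-02,
         4.02665167e+02],
       [-5.58203228e-01,  4.10510131e-01, -7.21034388e-01,
         2.37172705e+02],
       [ 5.64300912e-01, -4.49244460e-01, -6.92635471e-01,
         1.01963623e+03],
       [ 0.00000000e+00,  0.00000000e+00,  0.00000000e+00,
         1.00000000e+00]])}
{'vertical_fov': 44.72250835410802, 'cx': 324.0988446279423, 'cy': 239.8200288227972, 'dist': array([0.00748327, 0.        , 0.        , 0.        , 0.        ]), 'world_to_cam': array([[-7.23455358e-04, -9.99738675e-01, -2.28485955e-02,
         1.77981237e+02],
       [-9.98429104e-01,  2.00222386e-03, -5.59938902e-02,
         4.77462671e+02],
       [ 5.60250056e-02,  2.27721937e-02, -9.98169638e-01,
         1.55218656e+03],
       [ 0.00000000e+00,  0.00000000e+00,  0.00000000e+00,
         1.00000000e+00]])}
[ 186.73239256 -516.65267073  238.30614086] [-1.05365729e-03  9.84999647e-01  1.72552990e-01 -2.25079690e-04] 85.43170426396509 0.1
```

View pics/top0.png

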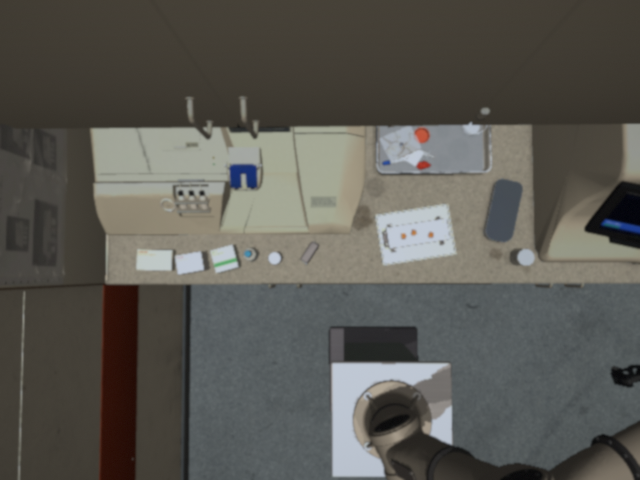

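View pics/scene0.png

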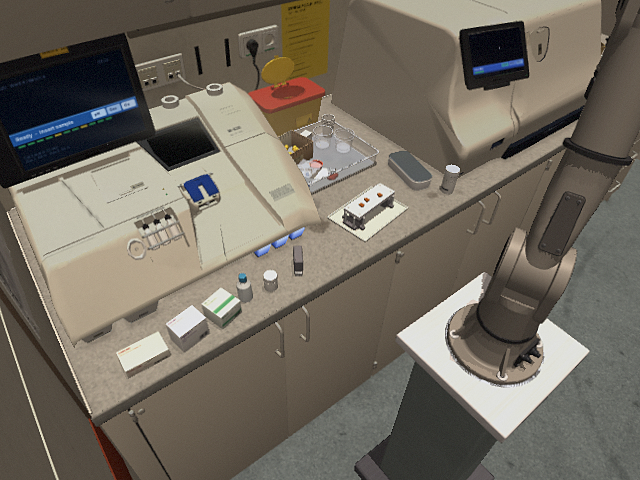

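The top view shows the cradle at about (416,234), with its long axis along image x, and three chips at (404,236), (414,232) and (431,234). The scraper is at (310,252), turned about 60°, and the bystanders are well to the left except the pot at (524,257). I'll enlarge both views.

```bash
python3 - <<'E'
import cv2,numpy as np
t=cv2.imread("pics/top0.png");s=cv2.imread("pics/scene0.png")
a=cv2.resize(t[195:275,365:465],(800,640)[:2],interpolation=cv2.INTER_CUBIC)[:480]
a=cv2.resize(t[200:275,365:465],(800,600),interpolation=cv2.INTER_CUBIC)
b=cv2.resize(t[230:275,290:340],(400,360),interpolation=cv2.INTER_CUBIC)
c=cv2.resize(s[235:280,280:325],(400,400),interpolation=cv2.INTER_CUBIC)
cv2.imwrite("pics/a.png",a)
o=np.zeros((400,800,3),np.uint8);o[:360,:400]=b;o[:,400:]=c;cv2.imwrite("pics/b.png",o)
E
```

```text
(no output)
```

View pics/a.png

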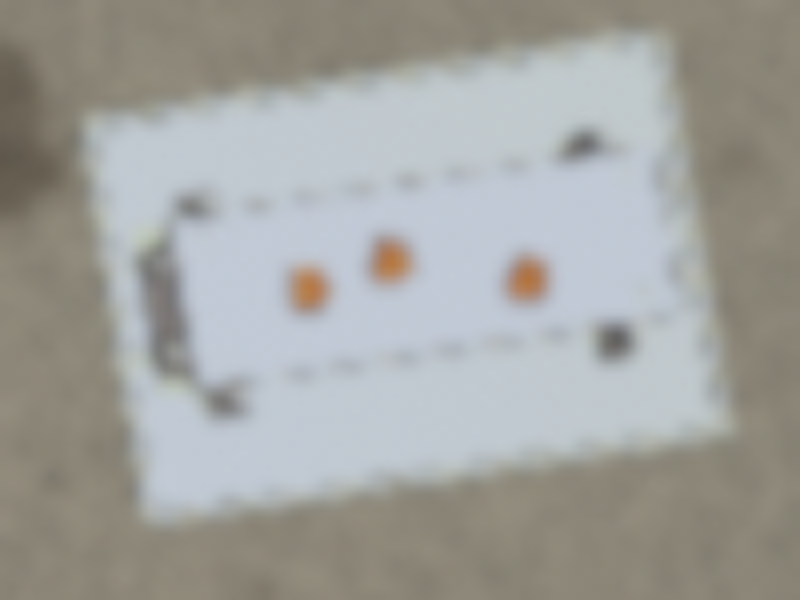

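View pics/b.png

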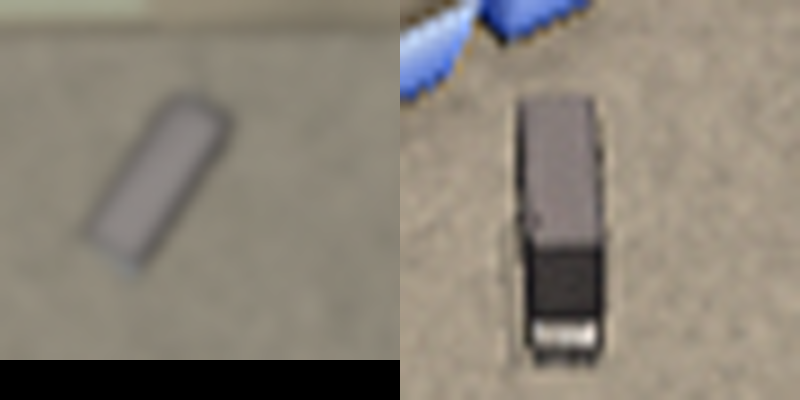

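Crop a: tray corners are at about (88,115), (668,32), (733,430) and (150,520), and the plate-top corners at (177,215), (655,148), (682,316) and (203,385). Crop b: the scraper's top corners are at (172,95), (228,122), (143,258) and (88,232) in the top camera, and at (120,97), (192,97), (202,243) and (127,243) in the scene camera.

```bash
cat >h.py <<'E'
import numpy as np,cv2
from station import ctrl
def cal(n):
    c=ctrl.get_calibration(n);f=240/np.tan(np.radians(c["vertical_fov"]/2))
    return np.array([[f,0,c["cx"]],[0,f,c["cy"]],[0,0,1]]),c["dist"],c["world_to_cam"]
def ray(n,px,z):
    K,d,T=cal(n);p=cv2.undistortPoints(np.array(px,float).reshape(-1,1,2),K,d)[:,0]
    D=np.c_[p,np.ones(len(p))]@T[:3,:3];C=-T[:3,:3].T@T[:3,3]
    return C+D*((z-C[2])/D[:,2:])
def crop(px,o,s): return (np.array(px,float)+.5)/s-.5+np.array(o)
E
python3 - <<'E'
from h import *
np.set_printoptions(precision=1,suppress=True)
def rep(l,P):
    print(l,P[:,:2].tolist() and P[:,:2].round(1).tolist(),"c",P.mean(0)[:2]); 
    for i in range(4):
        d=P[(i+1)%4]-P[i]; print("  len",np.hypot(*d[:2]).round(1),"ang",np.degrees(np.arctan2(d[1],d[0])).round(1))
rep("tray",ray("top",crop([(88,115),(668,32),(733,430),(150,520)],(365,200),8),6))
rep("plate",ray("top",crop([(177,215),(655,148),(682,316),(203,385)],(365,200),8),52))
print(ray("top",crop([(309,290),(390,262),(527,280)],(365,200),8),57))
rep("scr",ray("top",crop([(172,95),(228,122),(143,258),(88,232)],(290,230),8),50))
rep("scr_s",ray("scene",crop([(120,97),(192,97),(202,243),(127,243)],(280,235),400/45),50))
print(ray("top",[(524,257)],84))
import cv2
from scipy.spatial.transform import Rotation as R
s=ctrl.state();q=s["tcp_rot"];M=R.from_quat([q[1],q[2],q[3],q[0]]).as_matrix();print(M)
E
```

```text
tray [[548.1, 38.3], [575.6, -157.1], [441.2, -177.1], [411.2, 18.3]] c [494.  -69.4]
  len 197.3 ang -82.0
  len 135.8 ang -171.5
  len 197.7 ang 98.7
  len 138.3 ang 8.3
plate [[510.5, 12.4], [532.0, -143.7], [477.0, -151.8], [454.7, 4.3]] c [493.5 -69.7]
  len 157.6 ang -82.1
  len 55.6 ang -171.6
  len 157.6 ang 98.1
  len 56.3 ang 8.3
[[ 485.4  -30.    57. ]
 [ 494.5  -56.4   57. ]
 [ 488.5 -100.8   57. ]]
scr [[471.6, 210.8], [462.7, 192.4], [418.1, 220.3], [426.6, 238.4]] c [444.7 215.5]
  len 20.5 ang -115.8
  len 52.6 ang 148.0
  len 20.0 ang 64.7
  len 52.7 ang -31.5
scr_s [[469.9, 212.7], [457.9, 196.4], [411.4, 227.4], [423.4, 243.7]] c [440.7 220.1]
  len 20.2 ang -126.4
  len 55.9 ang 146.4
  len 20.3 ang 53.6
  len 55.9 ang -33.7
[[ 429.1 -332.6   84. ]]
[[ 0.9  0.3 -0. ]
 [ 0.3 -0.9  0. ]
 [-0.  -0.  -1. ]]
```

```bash
python3 - <<'E'
from h import *
s=cv2.imread("pics/scene0.png")
cv2.imwrite("pics/c.png",cv2.resize(s[180:300,220:380],(800,600),interpolation=cv2.INTER_CUBIC))
print(ray("top",[(300,233.5),(340,233.5)],0),ray("top",[(300,233.5)],150))
E
```

```text
[[495.90421039 243.17825285   0.        ]
 [495.65941895 134.51153021   0.        ]] [[485.83956999 233.53868771 150.        ]]
```

View pics/c.png

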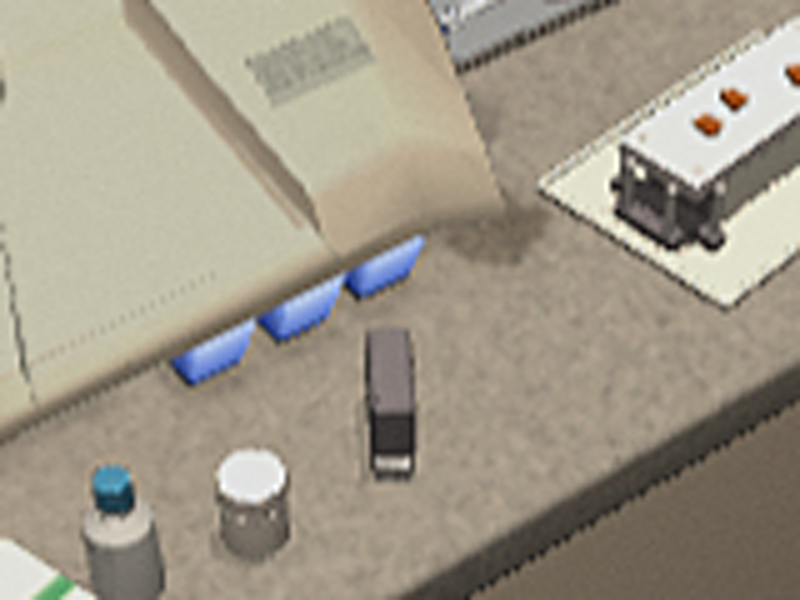

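Crop c shows the analyser's front as a low overhang, with its edge at (330,260), that slopes back behind the scraper. The scraper at (390,400) stands clear. I'll travel over at the current height.

```bash
cat >to.py <<'E'
import sys
from h import *
from scipy.spatial.transform import Rotation as R
np.set_printoptions(precision=2,suppress=True)
s=ctrl.state();q=s["tcp_rot"];A=R.from_quat([q[1],q[2],q[3],q[0]]);M=A.as_matrix()
print("t",round(s["time_s"],2),"tcp",s["tcp_pos"],"yaw",np.degrees(np.arctan2(M[1,0],M[0,0])).round(2),"zaxis",M[:,2],"w",round(s["gripper_width"],1),"gf",round(s["grasp_force"],1),"F",s["wrist_force"])
if len(sys.argv)>4:
    x,y,z,w=map(float,sys.argv[1:5]);w=np.radians(w)
    B=np.array([[np.cos(w),np.sin(w),0],[np.sin(w),-np.cos(w),0],[0,0,-1]])
    print("shift now",M.T@(np.array([x,y,z])-s["tcp_pos"]),"shift after turn",B.T@(np.array([x,y,z])-s["tcp_pos"]),"turn",(A.inv()*R.from_matrix(B)).as_rotvec(degrees=True))
E
python3 -m creep '[[35.3,-26.2,0,0,0,0,1],[35.3,-26.2,0,0,0,0,1],[35.3,-26.2,0,0,0,0,1],[35.3,-26.2,0,0,0,0,1],[35.3,-26.2,0,0,0,0,1],[35.3,-26.2,0,0,0,0,1],[35.3,-26.2,0,0,0,0,1],[35.3,-26.2,0,0,0,0,1],[35.3,-26.2,0,0,0,0,1],[35.3,-26.2,0,0,0,0,1]]'
python3 -m creep '[[15.2,-37.9,0,0,0,0,1],[15.2,-37.9,0,0,0,0,1],[15.2,-37.9,0,0,0,0,1],[15.2,-37.9,0,0,0,0,1],[15.2,-37.9,0,0,0,0,1],[15.2,-37.9,0,0,0,0,1],[15.2,-37.9,0,0,0,0,1],[15.2,-37.9,0,0,0,0,1],[15.2,-37.9,0,0,0,0,1]]'
python3 -m creep '[[0,0,0,0,0,-10.6,1],[0,0,0,0,0,-10.6,1],[0,0,0,0,0,-10.6,1],[0,0,0,0,0,-10.6,1],[0,0,0,0,0,-10.6,1],[0,0,0,0,0,-10.6,1],[0,0,0,0,0,-10.6,1],[0,0,0,0,0,-10.6,1],[0,0,0,0,0,-10.6,1],[0,0,0,0,0,-10.6,1],[0,0,0,0,0,-10.6,1],[0,0,0,0,0,-10.6,1]]'
python3 to.py 443 217.5 120 147.5
python3 - <<'E'
from h import *
# overhang edge height: match top-camera edge with scene edge
for z in(0,30,60,90,120): print(z,ray("scene",[(286,232)],z)[0,:2],ray("top",[(310,233.5)],z)[0,:2])
E
```

```text
time_s: 1.35
tcp_pos: [430.2, -149.6, 239.0]
tcp_rot: [-0.0, 0.985, 0.172, -0.0]
wrist_force: [0.2, -0.4, 0.0]
gripper_width: 85.3
grasp_force: 0.0
time_s: 2.48
tcp_pos: [442.3, 217.3, 238.9]
tcp_rot: [0.0, 0.985, 0.172, -0.0]
wrist_force: [0.3, 0.1, -0.4]
gripper_width: 85.2
grasp_force: 0.0
time_s: 3.98
tcp_pos: [442.3, 216.1, 238.8]
tcp_rot: [-0.0, 0.281, 0.96, -0.0]
wrist_force: [-0.1, -0.2, -0.3]
gripper_width: 85.4
grasp_force: 0.0
t 3.98 tcp [442.31 216.06 238.82] yaw 147.41 zaxis [-0. -0. -1.] w 85.4 gf 0.0 F [-0.1  -0.22 -0.31]
shift now [  0.15   1.7  118.81] shift after turn [  0.2    1.58 118.82] turn [-0.06 -0.02 -0.09]
0 [564.17154254 169.47726068] [495.8430548  215.97995788]
30 [537.87373895 187.09836928] [493.8312878  214.56842009]
60 [511.57593536 204.71947787] [491.81952079 213.15688231]
90 [485.27813177 222.34058646] [489.80775378 211.74534452]
120 [458.98032818 239.96169505] [487.79598678 210.33380674]
```

```bash
python3 to.py 434.6 222.9 60 147.5
python3 -m creep '[[10.2,-1.5,0,0,0,0,1],[0,0,44,0,0,0,1],[0,0,45,0,0,0,1],[0,0,45,0,0,0,1],[0,0,44,0,0,0,1],[0,0,0,0,0,0,1]]'
python3 to.py 434.6 222.9 32 147.5
python3 - <<'E'
from h import *
a=ctrl.get_image("scene")[:,:,::-1];cv2.imwrite("pics/d.png",cv2.resize(a[160:310,200:400],(800,600),interpolation=cv2.INTER_CUBIC))
E
```

```text
t 3.98 tcp [442.31 216.06 238.82] yaw 147.41 zaxis [-0. -0. -1.] w 85.4 gf 0.0 F [-0.1  -0.22 -0.31]
shift now [ 10.11   1.79 178.82] shift after turn [ 10.18   1.63 178.82] turn [-0.06 -0.02 -0.09]
time_s: 4.72
tcp_pos: [429.9, 219.0, 58.6]
tcp_rot: [-0.003, 0.284, 0.959, -0.003]
wrist_force: [-0.5, -0.0, 0.9]
gripper_width: 85.4
grasp_force: 0.0
t 4.72 tcp [429.89 218.96  58.63] yaw 146.99 zaxis [-0.01 -0.   -1.  ] w 85.4 gf 0.0 F [-0.48 -0.01  0.91]
shift now [-1.92  6.06 26.58] shift after turn [-1.86  5.85 26.63] turn [-0.41 -0.23 -0.51]
```

View pics/d.png

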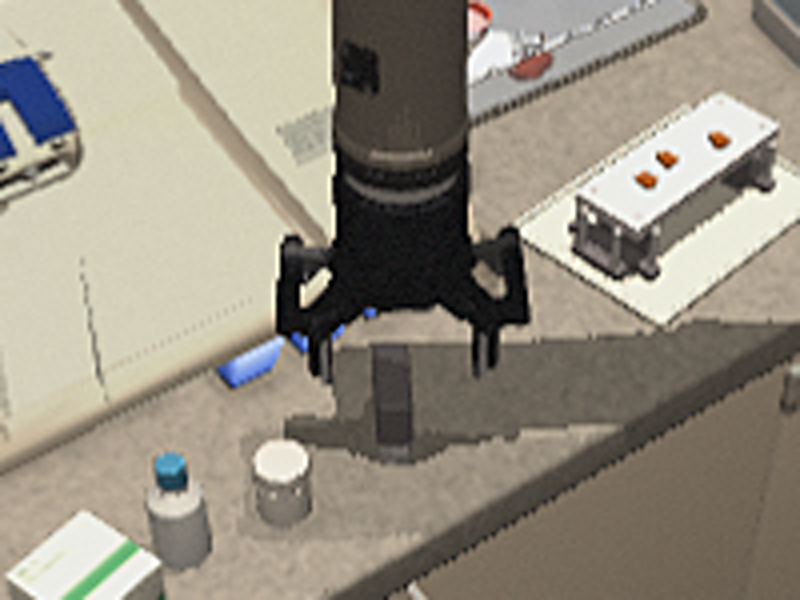

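The fingers straddle the scraper: they are at (320,350) and (485,345), with the scraper at (392,390), and the hand is clear of the machine. I'll correct sideways by 6 mm, go down and close.

```bash
python3 -m creep '[[-1.5,5.5,0,-0.3,-0.2,-0.4,1],[0,0,0,0,0,0,1],[0,0,0,0,0,0,1]]'
python3 to.py 434.6 222.9 32 147.5
python3 -m creep '[[0,0,9,0,0,0,1],[0,0,9,0,0,0,1],[0,0,8.5,0,0,0,1],[0,0,0,0,0,0,1],[0,0,0,0,0,0,1]]'
python3 to.py 434.6 222.9 32 147.5
```

```text
time_s: 5.15
tcp_pos: [438.2, 224.9, 62.4]
tcp_rot: [0.003, 0.28, 0.96, 0.003]
wrist_force: [-0.3, -0.2, -0.5]
gripper_width: 85.4
grasp_force: 0.0
t 5.15 tcp [438.23 224.94  62.42] yaw 147.44 zaxis [ 0.01  0.   -1.  ] w 85.4 gf 0.0 F [-0.33 -0.19 -0.5 ]
shift now [ 2.11 -3.88 30.39] shift after turn [ 1.96 -3.67 30.42] turn [ 0.4   0.28 -0.06]
time_s: 5.78
tcp_pos: [437.6, 224.7, 34.7]
tcp_rot: [0.002, 0.28, 0.96, 0.002]
wrist_force: [-0.1, -0.2, 0.5]
gripper_width: 85.4
grasp_force: 0.0
t 5.78 tcp [437.56 224.75  34.72] yaw 147.49 zaxis [ 0.01  0.   -1.  ] w 85.4 gf 0.0 F [-0.08 -0.19  0.53]
shift now [ 1.51 -3.16  2.7 ] shift after turn [ 1.5  -3.15  2.72] turn [ 0.3   0.19 -0.01]
```

```bash
python3 -m creep '[[1,-3,2.5,0.3,0.2,0,1],[0,0,0,0,0,0,1],[0,0,0,0,0,0,1]]'
python3 to.py 434.6 222.9 32 147.5
python3 -m creep '[[0,0,0,0,0,0,-1],[0,0,0,0,0,0,-1],[0,0,0,0,0,0,-1],[0,0,0,0,0,0,-1],[0,0,0,0,0,0,-1],[0,0,0,0,0,0,-1],[0,0,0,0,0,0,-1],[0,0,0,0,0,0,-1]]' 50
python3 to.py 434.6 222.9 32 147.5
```

```text
time_s: 6.15
tcp_pos: [435.2, 222.6, 32.3]
tcp_rot: [0.0, 0.28, 0.96, 0.0]
wrist_force: [0.5, 0.6, 0.1]
gripper_width: 85.5
grasp_force: 0.0
t 6.15 tcp [435.21 222.61  32.34] yaw 147.47 zaxis [ 0.  0. -1.] w 85.5 gf 0.0 F [0.52 0.56 0.06]
shift now [ 0.67 -0.08  0.34] shift after turn [ 0.67 -0.08  0.34] turn [ 0.01  0.01 -0.03]
time_s: 7.15
tcp_pos: [435.3, 222.8, 32.4]
tcp_rot: [0.0, 0.28, 0.96, 0.0]
wrist_force: [-0.3, 0.2, 3.1]
gripper_width: 21.2
grasp_force: 49.3
t 7.15 tcp [435.34 222.83  32.44] yaw 147.48 zaxis [ 0.  0. -1.] w 21.2 gf 49.3 F [-0.26  0.16  3.07]
shift now [ 0.66 -0.34  0.44] shift after turn [ 0.66 -0.34  0.44] turn [ 0.03  0.01 -0.02]
```

```bash
python3 -m creep '[[0,0,-10,0,0,0,-1],[0,0,-20,0,0,0,-1],[0,0,-35,0,0,0,-1],[0,0,-35,0,0,0,-1],[0,0,-28,0,0,0,-1],[0,0,0,0,0,0,-1],[0,0,0,0,0,-10.2,-1],[0,0,0,0,0,-10.2,-1],[0,0,0,0,0,-10.2,-1],[0,0,0,0,0,-10.1,-1],[0,0,0,0,0,0,-1],[0,0,0,0,0,0,-1]]'
python3 to.py 475.1 -5.6 125 188.2
```

```text
time_s: 8.65
tcp_pos: [434.7, 222.1, 159.5]
tcp_rot: [-0.001, -0.07, 0.998, -0.0]
wrist_force: [0.1, -0.2, -0.7]
gripper_width: 21.2
grasp_force: 49.1
t 8.65 tcp [434.67 222.15 159.51] yaw -171.97 zaxis [-0. -0. -1.] w 21.2 gf 49.1 F [ 0.14 -0.24 -0.65]
shift now [  -8.26 -231.14   34.64] shift after turn [  -7.54 -231.19   34.51] turn [-0.03 -0.09 -0.17]
```

```bash
python3 -m creep '[[-1,-20,0,0,0,0,-1],[-1,-35,0,0,0,0,-1],[-1,-40,0,0,0,0,-1],[-1,-41,0,0,0,0,-1],[-1,-40,0,0,0,0,-1],[-1,-35,0,0,0,0,-1],[-1,-20,0,0,0,0.2,-1],[0,0,20,0,0,0,-1],[0,0,15,0,0,0,-1],[0,0,0,0,0,0,-1],[0,0,0,0,0,0,-1],[0,0,0,0,0,0,-1]]'
python3 to.py 475.1 -5.6 85.6 188.2
python3 - <<'E'
from h import *
a=ctrl.get_image("scene")[:,:,::-1];cv2.imwrite("pics/e.png",cv2.resize(a[100:250,270:470],(800,600),interpolation=cv2.INTER_CUBIC))
E
```

```text
time_s: 10.15
tcp_pos: [475.5, -4.5, 125.9]
tcp_rot: [0.001, -0.07, 0.998, -0.0]
wrist_force: [-1.1, 0.3, -1.7]
gripper_width: 21.2
grasp_force: 49.2
t 10.15 tcp [475.48  -4.54 125.94] yaw -171.99 zaxis [ 0.  0. -1.] w 21.2 gf 49.2 F [-1.06  0.26 -1.72]
shift now [ 0.58 -0.99 40.34] shift after turn [ 0.53 -1.   40.34] turn [-0.01  0.08 -0.19]
```

View pics/e.png

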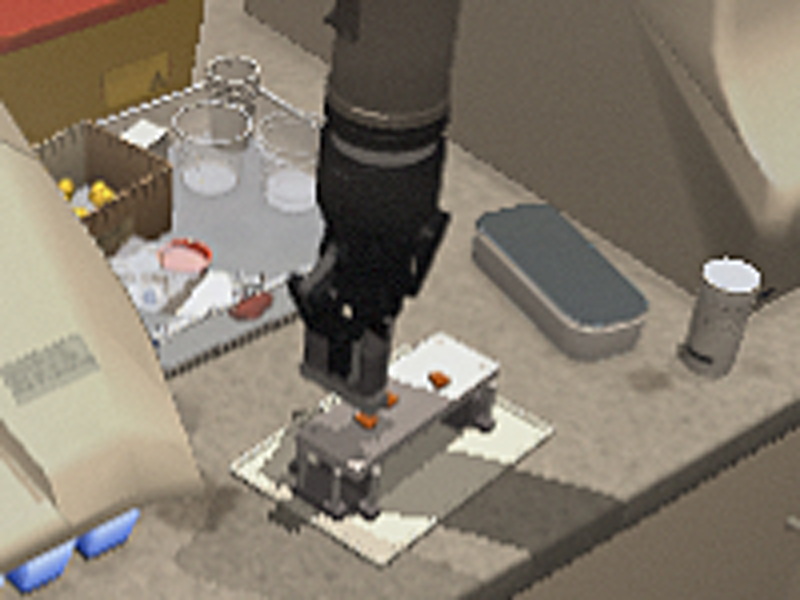

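The scraper is held above the plate's +y half, bottom edge around (340,390), and the three chips are still in place at (368,418), (390,398) and (440,379). Next is the descent to about 1 mm above the plate.

```bash
python3 -m creep '[[0.5,-1,12,0,0,-0.2,-1],[0,0,12,0,0,0,-1],[0,0,9,0,0,0,-1],[0,0,4,0,0,0,-1],[0,0,0,0,0,0,-1],[0,0,0,0,0,0,-1],[0,0,0,0,0,0,-1],[0,0,0,0,0,0,-1]]'
python3 to.py 475.1 -5.6 85.6 188.2
```

```text
time_s: 11.2
tcp_pos: [474.8, -6.1, 88.5]
tcp_rot: [0.0, -0.071, 0.997, -0.0]
wrist_force: [-0.5, -1.0, -2.7]
gripper_width: 20.8
grasp_force: 49.2
t 11.2 tcp [474.78  -6.11  88.51] yaw -171.83 zaxis [ 0. -0. -1.] w 20.8 gf 49.2 F [-0.53 -0.98 -2.68]
shift now [-0.38  0.46  2.91] shift after turn [-0.38  0.46  2.91] turn [-0.01  0.03 -0.03]
```

```bash
python3 -m creep '[[0,0,1.5,0,0,0,-1],[0,0,1,0,0,0,-1],[0,0,0,0,0,0,-1],[0,0,0,0,0,0,-1],[0,0,0,0,0,0,-1]]'
python3 to.py 475.1 -5.6 85.6 188.2
```

```text
time_s: 11.82
tcp_pos: [474.6, -6.1, 85.8]
tcp_rot: [0.0, -0.071, 0.997, -0.0]
wrist_force: [0.4, 0.2, -0.7]
gripper_width: 21.3
grasp_force: 49.2
t 11.82 tcp [474.6   -6.09  85.81] yaw -171.82 zaxis [ 0. -0. -1.] w 21.3 gf 49.2 F [ 0.37  0.17 -0.68]
shift now [-0.56  0.41  0.21] shift after turn [-0.56  0.41  0.21] turn [-0.    0.01 -0.02]
```

```bash
python3 -m creep '[[0,-4,0,0,0,0,-1],[0,-8,0,0,0,0,-1],[0,-10,0,0,0,0,-1],[0,-10,0,0,0,0,-1],[0,-10,0,0,0,0,-1],[0,-10,0,0,0,0,-1],[0,-10,0,0,0,0,-1],[0,-10,0,0,0,0,-1],[0,0,0,0,0,0,-1]]'
python3 to.py 500 -178 85.6 188.2
python3 -m creep '[[0,-8,0,0,0,0,-1],[0,-12,0,0,0,0,-1],[0,-12,0,0,0,0,-1],[0,-12,0,0,0,0,-1],[0,-12,0,0,0,0,-1],[0,-12,0,0,0,0,-1],[0,-12,0,0,0,0,-1],[0,-12,0,0,0,0,-1],[0,-10,0,0,0,0,-1],[0,0,0,0,0,0,-1],[0,0,0,0,0,0,-1]]'
python3 to.py 500 -178 85.6 188.2
python3 - <<'E'
from h import *
a=ctrl.get_image("scene")[:,:,::-1];b=ctrl.get_image("top")[:,:,::-1]
o=np.hstack([cv2.resize(a[130:280,310:460],(400,400),interpolation=cv2.INTER_CUBIC),cv2.resize(b[190:290,370:470],(400,400),interpolation=cv2.INTER_CUBIC)])
cv2.imwrite("pics/f.png",o)
E
```

```text
time_s: 12.95
tcp_pos: [484.9, -78.6, 85.6]
tcp_rot: [-0.0, -0.07, 0.998, -0.0]
wrist_force: [0.0, -0.6, -2.0]
gripper_width: 21.1
grasp_force: 49.2
t 12.95 tcp [484.92 -78.59  85.63] yaw -171.94 zaxis [-0. -0. -1.] w 21.1 gf 49.2 F [ 0.01 -0.57 -1.98]
shift now [  -1.   -100.54    0.05] shift after turn [  -0.75 -100.54    0.03] turn [-0.01 -0.01 -0.14]
time_s: 14.32
tcp_pos: [499.3, -177.7, 85.8]
tcp_rot: [0.0, -0.072, 0.997, 0.0]
wrist_force: [0.4, -0.5, -1.0]
gripper_width: 21.4
grasp_force: 49.2
t 14.32 tcp [ 499.27 -177.7    85.81] yaw -171.79 zaxis [-0.  0. -1.] w 21.4 gf 49.2 F [ 0.37 -0.48 -1.03]
shift now [-0.68 -0.4   0.21] shift after turn [-0.68 -0.4   0.21] turn [0.03 0.   0.01]
```

View pics/f.png

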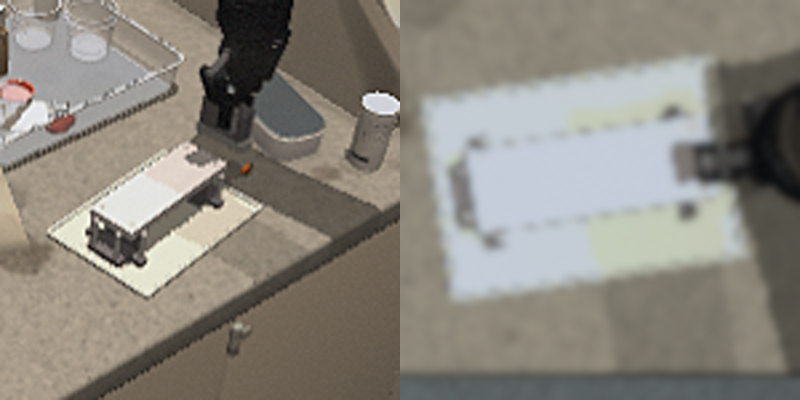

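The plate top looks clear. One chip shows past the plate's -y end at (247,168), and the others are hidden by the gripper. I'll push a little further, lift, move towards the set-down spot and look again.

```bash
python3 -m creep '[[0,-6,0,0,0,0,-1],[0,-6,0,0,0,0,-1],[0,0,-15,0,0,0,-1],[0,0,-30,0,0,0,-1],[0,0,-30,0,0,0,-1],[0,40,0,0,0,0,-1],[0,40,0,0,0,0,-1],[0,40,0,0,0,0,-1],[0,40,0,0,0,0,-1],[0,40,0,0,0,0,-1],[0,0,0,0,0,0,-1]]'
python3 to.py 440 130 100 188.2
python3 - <<'E'
from h import *
a=ctrl.get_image("scene")[:,:,::-1];b=ctrl.get_image("top")[:,:,::-1]
o=np.hstack([cv2.resize(a[150:270,330:450],(400,400),interpolation=cv2.INTER_CUBIC),cv2.resize(b[195:275,390:470],(400,400),interpolation=cv2.INTER_CUBIC)])
cv2.imwrite("pics/g.png",o)
E
```

```text
time_s: 15.8
tcp_pos: [472.0, 12.7, 162.5]
tcp_rot: [0.001, -0.076, 0.997, 0.001]
wrist_force: [0.9, 0.0, -0.8]
gripper_width: 20.7
grasp_force: 49.3
t 15.8 tcp [472.03  12.69 162.47] yaw -171.33 zaxis [ 0.  0. -1.] w 20.7 gf 49.3 F [ 0.9   0.01 -0.81]
shift now [ 14.12 120.75  62.54] shift after turn [ 14.97 120.68  62.47] turn [0.05 0.13 0.47]
```

View pics/g.png

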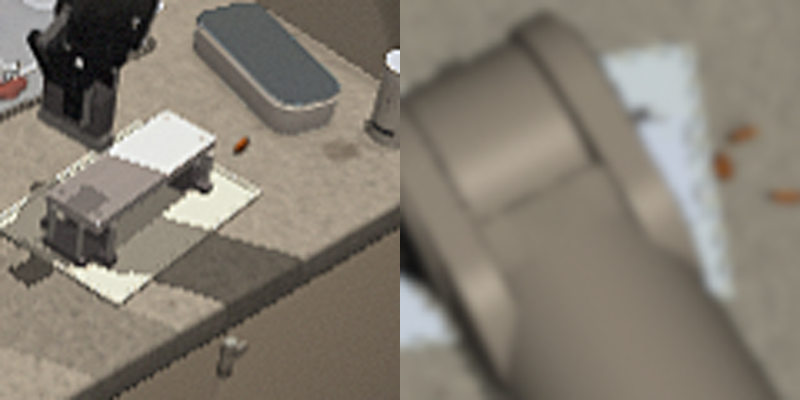

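All three chips are off the plate: the top view shows them on the worktop past the -y end at (742,133), (722,165) and (785,197). Now I'll set the scraper down at around (437,131).

```bash
python3 -m creep '[[4,20,0,0,0,0,-1],[6,30,0,0,0,0,-1],[6,30,0,0,0,0,-1],[6,28,0,0,0,0,-1],[4,14,0,0,0,0.4,-1],[0,0,30,0,0,0,-1],[0,0,35,0,0,0,-1],[0,0,30,0,0,0,-1],[0,0,20,0,0,0,-1],[0,0,0,0,0,0,-1],[0,0,0,0,0,0,-1],[0,0,0,0,0,0,-1]]'
python3 to.py 428 130 32.4 188.2
```

```text
time_s: 17.4
tcp_pos: [430.5, 125.0, 46.8]
tcp_rot: [0.001, -0.067, 0.998, 0.0]
wrist_force: [0.1, -0.3, -2.1]
gripper_width: 21.2
grasp_force: 49.2
t 17.4 tcp [430.48 125.04  46.78] yaw -172.26 zaxis [ 0.  0. -1.] w 21.2 gf 49.2 F [ 0.15 -0.35 -2.14]
shift now [ 1.82  5.24 14.38] shift after turn [ 1.75  5.26 14.38] turn [ 0.01  0.13 -0.46]
```

```bash
python3 -m creep '[[0,0,5,0,0,0,-1],[0,0,5,0,0,0,-1],[0,0,2.5,0,0,0,-1],[0,0,0,0,0,0,-1],[0,0,0,0,0,0,-1],[0,0,0,0,0,0,-1]]'
python3 to.py 430 126 32.4 188.2
```

```text
time_s: 18.15
tcp_pos: [429.6, 124.9, 33.4]
tcp_rot: [0.0, -0.068, 0.998, 0.0]
wrist_force: [-0.1, -0.1, -0.9]
gripper_width: 20.9
grasp_force: 49.2
t 18.15 tcp [429.58 124.87  33.37] yaw -172.22 zaxis [ 0.  0. -1.] w 20.9 gf 49.2 F [-0.08 -0.08 -0.88]
shift now [-0.57  1.06  0.97] shift after turn [-0.57  1.06  0.97] turn [ 0.    0.01 -0.42]
```

```bash
python3 -m creep '[[0,0,0.8,0,0,0,-1],[0,0,0,0,0,0,-1],[0,0,0,0,0,0,-1],[0,0,0,0,0,0,-0.3],[0,0,0,0,0,0,0.2],[0,0,0,0,0,0,1],[0,0,0,0,0,0,1],[0,0,0,0,0,0,1],[0,0,0,0,0,0,1],[0,0,0,0,0,0,1],[0,0,0,0,0,0,1],[0,0,0,0,0,0,1]]'
python3 to.py 493.7 -69.6 140 98.2
python3 -m creep '[[0,0,-10,0,0,0,1],[0,0,-20,0,0,0,1],[0,0,-40,0,0,0,1],[0,0,-40,0,0,0,1],[0,0,-15,0,0,0,1],[0,0,0,0,0,0,1],[0,0,0,0,0,0,1]]'
python3 to.py 493.7 -69.6 140 98.2
```

```text
time_s: 19.65
tcp_pos: [429.5, 124.8, 32.5]
tcp_rot: [0.0, -0.068, 0.998, -0.0]
wrist_force: [0.4, 0.0, -0.4]
gripper_width: 85.4
grasp_force: 0.0
t 19.65 tcp [429.51 124.81  32.47] yaw -172.22 zaxis [ 0. -0. -1.] w 85.4 gf 0.0 F [ 0.39  0.03 -0.43]
shift now [ -37.3  -201.31 -107.52] shift after turn [-201.58   35.81 -107.53] turn [-0.    0.   89.58]
time_s: 20.52
tcp_pos: [428.6, 124.1, 156.3]
tcp_rot: [-0.001, -0.068, 0.998, -0.0]
wrist_force: [0.3, -0.9, -1.0]
gripper_width: 85.3
grasp_force: 0.0
t 20.52 tcp [428.58 124.12 156.29] yaw -172.23 zaxis [-0. -0. -1.] w 85.3 gf 0.0 F [ 0.27 -0.92 -0.97]
shift now [ -38.38 -200.73   16.34] shift after turn [-201.03   36.82   16.29] turn [-0.14 -0.08 89.57]
```

```bash
python3 -m creep '[[-4,-20,0,0,0,0,1],[-8,-40,0,0,0,0,1],[-8,-42,0,0,0,0,1],[-8,-42,0,0,0,0,1],[-7,-38,0,0,0,0,1],[-3,-19,0,0,0,0,1],[0,0,0,0,0,0,1]]'
python3 -m creep '[[0,0,0,0,0,8,1],[0,0,0,0,0,10.4,1],[0,0,0,0,0,10.4,1],[0,0,0,0,0,10.4,1],[0,0,0,0,0,10.4,1],[0,0,0,0,0,10.4,1],[0,0,0,0,0,10.4,1],[0,0,0,0,0,10.4,1],[0,0,0,0,0,8.8,1],[0,0,0,0,0,0,1],[0,0,0,0,0,0,1],[0,0,0,0,0,0,1]]'
python3 to.py 493.7 -69.6 100 98.2
python3 - <<'E'
from h import *
a=ctrl.get_image("scene")[:,:,::-1]
o=np.hstack([cv2.resize(a[100:240,310:450],(400,400),interpolation=cv2.INTER_CUBIC),cv2.resize(a[190:290,250:350],(400,400),interpolation=cv2.INTER_CUBIC)])
cv2.imwrite("pics/i.png",o)
E
```

```text
time_s: 21.4
tcp_pos: [493.8, -69.8, 156.4]
tcp_rot: [-0.001, -0.067, 0.998, 0.001]
wrist_force: [0.1, 0.1, 0.6]
gripper_width: 85.3
grasp_force: 0.0
time_s: 22.9
tcp_pos: [494.2, -68.6, 157.4]
tcp_rot: [-0.0, 0.654, 0.756, 0.0]
wrist_force: [-0.6, -0.3, -0.4]
gripper_width: 85.3
grasp_force: 0.0
t 22.9 tcp [494.19 -68.57 157.37] yaw 98.3 zaxis [-0.  0. -1.] w 85.3 gf 0.0 F [-0.64 -0.27 -0.39]
shift now [-0.97 -0.63 57.37] shift after turn [-0.95 -0.63 57.37] turn [-0.01 -0.02  0.1 ]
```

View pics/i.png

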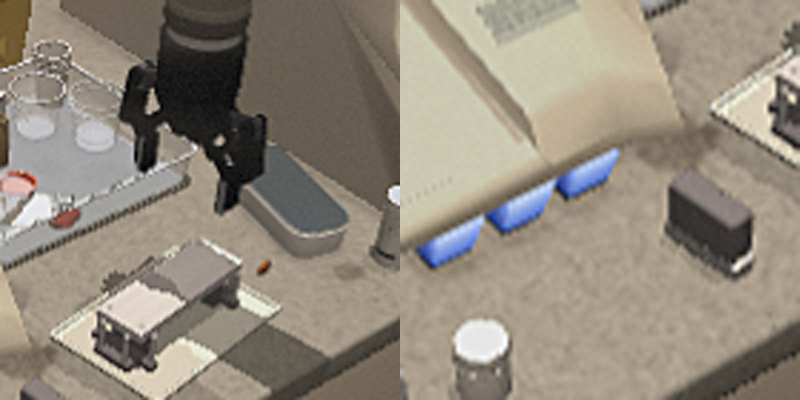

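The scraper stands upright, released, at (710,220) in the right panel, and the open gripper is over mid-plate. Next I'll descend around the plate.

```bash
python3 -m creep '[[-0.5,-0.5,30,0,0,0.1,1],[0,0,30,0,0,0,1],[0,0,20,0,0,0,1],[0,0,0,0,0,0,1],[0,0,0,0,0,0,1],[0,0,0,0,0,0,1],[0,0,0,0,0,0,1]]'
python3 to.py 493.7 -69.6 36 98.2
```

```text
time_s: 23.82
tcp_pos: [494.5, -69.9, 78.3]
tcp_rot: [0.001, 0.656, 0.755, 0.0]
wrist_force: [0.4, -0.0, 0.5]
gripper_width: 85.4
grasp_force: 0.0
t 23.82 tcp [494.55 -69.88  78.27] yaw 98.07 zaxis [ 0. -0. -1.] w 85.4 gf 0.0 F [ 0.41 -0.04  0.53]
shift now [ 0.42 -0.87 42.26] shift after turn [ 0.4  -0.8  42.27] turn [ 0.09  0.04 -0.13]
```

```bash
python3 -m creep '[[0.3,-0.6,14,0,0,0,1],[0,0,14,0,0,0,1],[0,0,10,0,0,0,1],[0,0,4,0,0,0,1],[0,0,0,0,0,0,1],[0,0,0,0,0,0,1],[0,0,0,0,0,0,1],[0,0,0,0,0,0,1]]'
python3 to.py 493.7 -69.6 36 98.2
python3 -m creep '[[0,0,0,0,0,0,0.6],[0,0,0,0,0,0,0.4],[0,0,0,0,0,0,0.3],[0,0,0,0,0,0,-1],[0,0,0,0,0,0,-1],[0,0,0,0,0,0,-1],[0,0,0,0,0,0,-1],[0,0,0,0,0,0,-1]]' 50
python3 to.py 493.7 -69.6 36 98.2
```

```text
time_s: 24.82
tcp_pos: [493.5, -69.6, 35.8]
tcp_rot: [0.0, 0.656, 0.755, 0.0]
wrist_force: [0.5, 0.7, 0.5]
gripper_width: 85.4
grasp_force: 0.0
t 24.82 tcp [493.51 -69.63  35.76] yaw 98.07 zaxis [ 0. -0. -1.] w 85.4 gf 0.0 F [0.52 0.73 0.53]
shift now [ 0.01  0.19 -0.24] shift after turn [ 0.01  0.19 -0.24] turn [ 0.03  0.02 -0.13]
time_s: 25.82
tcp_pos: [493.5, -69.6, 35.9]
tcp_rot: [0.0, 0.656, 0.755, 0.0]
wrist_force: [-2.0, -0.7, 5.1]
gripper_width: 54.7
grasp_force: 53.6
t 25.82 tcp [493.51 -69.56  35.85] yaw 98.08 zaxis [ 0. -0. -1.] w 54.7 gf 53.6 F [-2.04 -0.71  5.07]
shift now [-0.06  0.19 -0.15] shift after turn [-0.06  0.19 -0.15] turn [ 0.02  0.02 -0.12]
```

Gripped at 54.7 mm. I'll increase the force a little and lift slowly.

```bash
python3 -m creep '[[0,0,0,0,0,0,-1],[0,0,0,0,0,0,-1],[0,0,-3,0,0,0,-1],[0,0,-5,0,0,0,-1],[0,0,-7,0,0,0,-1],[0,0,-8,0,0,0,-1],[0,0,-8,0,0,0,-1],[0,0,-8,0,0,0,-1],[0,0,-8,0,0,0,-1],[0,0,-8,0,0,0,-1]]' 70
python3 -m creep '[[0,0,-8,0,0,0,-1],[0,0,-8,0,0,0,-1],[0,0,-8,0,0,0,-1],[0,0,-8,0,0,0,-1],[0,0,-6,0,0,0,-1],[0,0,-4,0,0,0,-1],[0,0,-2,0,0,0,-1],[0,0,0,0,0,0,-1],[0,0,0,0,0,0,-1],[0,0,0,0,0,0,-1],[0,0,0,0,0,0,-1],[0,0,0,0,0,0,-1]]'
python3 -m creep '[[0,0,0,0,0,0,-1],[0,0,0,0,0,0,-1],[0,0,0,0,0,0,-1],[0,0,0,0,0,0,-1],[0,0,0,0,0,0,-1],[0,0,0,0,0,0,-1],[0,0,0,0,0,0,-1],[0,0,0,0,0,0,-1]]'
python3 to.py 493.7 -69.6 136 98.2
python3 - <<'E'
from h import *
a=ctrl.get_image("scene")[:,:,::-1]
cv2.imwrite("pics/j.png",cv2.resize(a[100:280,270:450],(600,600),interpolation=cv2.INTER_CUBIC))
E
```

```text
time_s: 27.08
tcp_pos: [493.3, -69.6, 91.1]
tcp_rot: [0.0, 0.656, 0.755, -0.0]
wrist_force: [0.5, 0.5, -1.5]
gripper_width: 54.9
grasp_force: 74.0
time_s: 28.58
tcp_pos: [493.3, -69.5, 134.4]
tcp_rot: [-0.0, 0.656, 0.755, -0.0]
wrist_force: [-0.3, -0.1, -1.9]
gripper_width: 54.8
grasp_force: 74.0
time_s: 29.58
tcp_pos: [493.3, -69.6, 134.5]
tcp_rot: [0.0, 0.656, 0.755, -0.0]
wrist_force: [0.0, 0.0, -2.1]
gripper_width: 54.6
grasp_force: 74.0
t 29.57 tcp [493.28 -69.57 134.48] yaw 98.08 zaxis [ 0. -0. -1.] w 54.6 gf 74.0 F [ 0.01  0.02 -2.11]
shift now [-0.09  0.41 -1.52] shift after turn [-0.09  0.41 -1.52] turn [ 0.    0.   -0.12]
```

View pics/j.png

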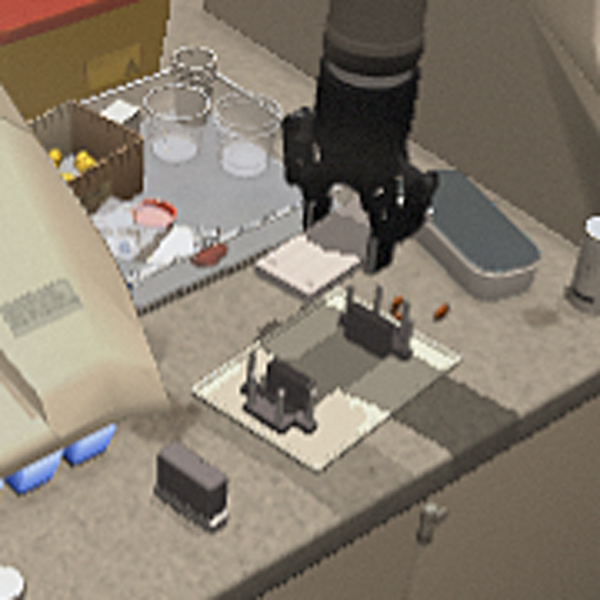

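The plate is held level at about (310,250), well above the empty cradle. The scraper stands upright at (193,485) and chips lie on the worktop at (398,305) and (441,311).

```bash
python3 -c "
from station import ctrl
print(ctrl.close_job())"
```

```text
the job is handed in; nothing more can be done
None
```

I swept all three chips off with the scraper and stood it back upright on the worktop. I then handed the job in with the plate held level and steady about 99 mm above its cradle, at about 30 s of the 61 s allowed; no verdict came back.

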